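Two-key interlock reset on a guarded pod

ROBOT

A 7-joint arm with a two-finger parallel gripper is mounted at the origin on a cart in front of the work surface, level with it; the furniture and walls round the work are solid. World frame = base frame: x ahead of the robot, y to its left, z up, the work surface at z = 0. Lengths are in m, angles in degrees, forces in N, time in s.
With the tool pointing down it reaches from about 0.425 to 0.875 m from the base axis. Payload 4.7 kg.
Tool frame: the origin (TCP) lies midway between the tips of the shut fingers; the grasp point (between the pads) lies 19 mm behind it; z points along the fingers, y is the line along which they close (so a half turn about z gives the same grasp; the last joint's range is limited). The gripper opens to 87 mm and grips with 3 to 60 N. Pads are 19 mm wide; open, the fingers measure 117 mm over their backs; the gripper's body (75 mm by 190 mm) begins 51 mm behind the grasp point.
Start: joints at [76.954, 18.392, -4.016, 83.108, 1.295, 78.541, -3.26], TCP at [0.156, -0.631, 0.223] pointing down, gripper open.
Joint ranges: [-163.93, 163.93], [-17.29, 119.83], [-79.2, 71.16], [3.27, 140.29], [-89.18, 269.18], [5.43, 117.66], [-154.24, 154.24]. Speed limits (degrees/s): [147.25, 147.25, 180, 180, 180, 180, 180].

INTERFACE

Orientations are given as [roll, pitch, yaw] about the fixed x, y, z axes, in that order (R = Rz(yaw) Ry(pitch) Rx(roll)).
In Python, from cell import env, viewer, boxes_of, masks_of gives the robot as it stands. The module is installed in compiled form; this text tells all that it offers.
- The arm moves only by the tool apply_moves, never from a script. Its argument "moves" is a list of rows, each a list of 7 numbers: the shift along the tool's x, y, z scaled (see below), then the turn, a rotation vector about the tool's x, y, z scaled (see below), then the opening, from 0 (shut) to 1 (fully open). A call has 1 to 20 rows; each row is the pose to reach, as a shift and turn from the pose commanded when the call began, along the tool's axes at that moment; what a row does not reach only later rows make up. The controller multiplies each number of a shift by 0.2 m and each number of a turn by 1.5 rad. A row lasts 1/10 s, in which the tool goes at most 50 mm and 8.59 degrees, less where a joint would pass 70% of its speed; a pose out of reach is approached as far as the arm can. A call with a number of a shift or a turn outside -1 to 1 is refused whole. A call with a gripper value outside its range is refused whole. The fingers move at their own pace and stop on an object; "grip_force" is the grip in N (left out, the last holds). Time passes only in rows, so rows that repeat a pose let the fingers close. It gives the time, the measured TCP pose, the force, the opening and the grip force at its end, in the units of the state.
- env.get_obs(): the state, without advancing time (a new reading comes with each control period).
- viewer.read_camera(name): name is "side" or "top"; returns the picture (384x512x3 uint8, red, green, blue); there is no depth.
- viewer.get_calibration(name): a dict with "fov_y" (degrees; the focal length in pixels is half the picture's height over the tangent of half this angle, whatever the lens; pixels are square), "cx", "cy" (the principal point, pixels), "position" and "orientation" of the camera in the world. Camera axes: x right, y up, looking along -z (the intrinsics and any distortion apply to the point x, -y, -z); pixel columns grow to the right and rows downward; lengths in m; the calibration is good to about 2 mm. A picture is of the moment at which its call begins. get_calibration takes no time and is no camera call.
- env.sign_off(): hands the job in; it is judged then, once.
Trained networks look in the newest picture that a camera, given by its name, has taken for a name from the list of things; names that differ only in an ending like _2 or _b are one class to them, and where a whole thing is asked for, a point or a joint stands for the part that bears it (a point fixed in the world has none). Each returns a list of dicts, best first, with "conf" (0 to 1); they miss things now and then, are a little off and sometimes report something else, mostly with a low value. They report only what shows in the picture. A call takes as long as a camera call.
- boxes_of(camera, target): "location" ([column, row] in pixels, amid what is visible of it).
- masks_of(camera, target): "pixels" (384x512 bool, what is visible of it) and "location" ([column, row] in pixels, amid what is visible of it).
The state is a dict: "time_s": time; "qpos": joint angles; "joint_velocities": joint speeds; "effort": joint torques, N m; "tool_pos": TCP position; "tool_rot": TCP orientation; "force": force on the tool from outside, world axes, zero at the start; "wrist_torque": the same for the moment, N m; "grip_width": finger opening in m; "grasp_force": force on a finger pad.
Only numpy, scipy, OpenCV 4.12 (cv2) and the standard library are available. Lean on these libraries where they do the work, as an engineer would, in place of code of your own. Each camera call takes 0.05 s, during which the arm holds its last target. There are 200 camera calls.

TASK

Reset the centrifuge's interlock on the grey pod: with a fingertip, push the sliding guard fully back by its lip so that it uncovers the keys, then with one fingertip on each press the two round keys down together, all the way, hold both down for three seconds, and let go. Never press one round key alone or the small square stop key between them; leave the guard fully back, and do not move or pick up the things standing around.

Things in the scene. Friction and masses are not known exactly. Their poses are not given: they have to be found in the camera images.
- pod: Grey interlock-reset pod, 140 mm (its x) by 160 mm (its y), fixed to the worktop. Origin: centre of its underside; x points to its rear, away from the robot when yaw is 0 (yaw within 0.5 rad of that); y to its left. Flat deck 36 mm above the worktop; along both side edges, at y = +/-70 mm, a 10 mm wide aluminium rail rises to 55 mm and carries the guard.
- guard (a joint): Position of the sliding guard: 0 m fully forward (covering the keys), 0.060 m fully back against its stop. It slides along the pod's +x with about 2 N of friction and stays where it is left. Starts near 0.
- guard_lip (a point): Centre of the upright front face of the guard's lip. The guard is a clear plate 50 mm (x) by 150 mm (y), its underside 55 mm and its top 58 mm above the worktop. The grey lip along its front edge is 100 mm wide (y), 5 mm thick, its top 78 mm above the worktop, braced by a slope behind; this point lies at 67.5 mm height. Pushed towards pod +x it moves back with the guard; the front face is at pod x = -55 mm when shut and +5 mm when fully back.
- key_left_top (a point): Centre of the flat top of the left round key (+ pod y), 27 mm in diameter. Up, it stands 16 mm above the pod's deck (52 mm above the worktop); it travels 8 mm straight down, to 2 mm above its steel collar (33 mm in diameter). The two keys' centres are 52 to 66 mm apart along the pod's y axis and both at pod x = -30 mm.
- key_right_top (a point): Centre of the flat top of the right round key (- pod y), 27 mm in diameter. Up, it stands 16 mm above the pod's deck (52 mm above the worktop); it travels 8 mm straight down, to 2 mm above its steel collar (33 mm in diameter). The two keys' centres are 52 to 66 mm apart along the pod's y axis and both at pod x = -30 mm.
- key_left (a joint): Value of the left round key: 0 m up, 0.008 m fully pressed down. It springs back by itself; about 1 N starts it and about 6.7 N holds it at the bottom.
- key_right (a joint): Value of the right round key: 0 m up, 0.008 m fully pressed down. It springs back by itself; about 1 N starts it and about 6.7 N holds it at the bottom.
- stop_key_top (a point): Centre of the top of the small square stop key, 14 x 14 mm, midway on the pod (x = -30 mm, y = 0) between the round keys and lower than they are: its top is 5 mm above the deck (41 mm above the worktop), 3 mm below the fully pressed round keys.
- stop_key (a joint): Value of the stop key: 0 m up, 0.003 m pressed. Must stay up.
- sample_cup_2: Bystander: specimen cup with a white lid, 66 mm wide, 69 mm tall, just left of the pod. Origin: centre of its underside. Loose; leave where it stands.
- label_roll: Bystander: white roll of labels, 72 mm wide, 52 mm tall, just right of the pod. Origin: centre of its underside. Loose; leave where it stands.
- stapler: Bystander: black stapler, 30 x 125 x 42 mm. Origin: centre of its underside. Loose; leave where it stands.
- sample_cup_1: Bystander: specimen cup with a red lid, 66 mm wide, 69 mm tall. Origin: centre of its underside. Loose; leave where it stands.
- stain_bottle_1: Bystander: amber dropper bottle, 37 mm wide, 100 mm tall, just behind the pod. Origin: centre of its underside. Loose; leave where it stands.
- tape_roll: Bystander: roll of tape lying flat, 82 mm wide, 20 mm tall. Origin: centre of its underside. Loose; leave where it stands.

How it is judged (in metres and radians):
On the way, in this order (a step that is already met when the one before it is completed fails the run):
1. the guard is pushed back, uncovering the keys (value of joint guard above 0.052 m), for 0.2 s.
2. both round keys are held down together for three seconds (at least 2.6 s) with the guard back (value of joint each of key_left, key_right above 0.0055 m and value of joint guard above 0.052 m), for 2.6 s.
At the end, for the whole second after the job is handed in: After the guard was pushed back and both round keys were held more than 5.5 mm of their 8 mm down for three seconds (2.6 s count), the guard is still back (more than 52 of its 60 mm) and all three keys are up (less than 1 mm down) (value of joint guard above 0.052 m and value of joint each of key_left, key_right, stop_key below 0.001 m); the robot touches nothing.
It fails at once if one round key is pressed (over 4 mm) while the other is up (under 1 mm) ((value of joint key_left above 0.004 m and value of joint key_right below 0.001 m) or (value of joint key_right above 0.004 m and value of joint key_left below 0.001 m)).
It fails at once if the square stop key is pressed (value of joint stop_key above 0.0015 m).
It fails at once if a thing standing around is moved, carried or lifted by more than 20 mm (distance of any of sample_cup_2, label_roll, stapler, sample_cup_1, stain_bottle_1, tape_roll from where it was at the start of the episode above 0.02 m).
It also fails if it takes over 45 s, if anything falls off the work surface, if the arm or the gripper's body presses on something with over 40 N, if the wrist force passes 120 N, or if a joint passes its speed limit or range.

## Working session

There is one attempt and no reset: what is moved stays moved. The work goes in short steps, Python scripts to look and compute and a tool call to move; the robot and the scene stay as the last step left them, time stands still between calls to the robot, and variables do not carry over. Pictures are saved under pics/ and viewed, at most 10 in all, crops included, and the job is handed in when it is done.

Besides the shell and the picture viewer there is one more tool, called after "Call:" by a JSON object that holds its "fn" and its "kwargs". apply_moves: Moves the arm, as the interface text tells. Shifts and turns lie within -1 to 1; 1 stands for 0.2 m of shift or 1.5 rad of turn. Its arguments: {"type":"object","properties":{"moves":{"type":"array","items":{"type":"array","items":{"type":"number","minimum":-1,"maximum":1}}},"grip_force":{"type":"number"}},"required":["moves"]}

```bash
mkdir -p pics; cat > h.py <<'E'
import numpy as np, cv2
from scipy.spatial.transform import Rotation as R
from cell import env, viewer, boxes_of, masks_of
def cam(n):
    c=viewer.get_calibration(n); return c
def pix2plane(n,uv,z):
    c=cam(n); f=192/np.tan(np.radians(c['fov_y'])/2)
    o=np.array(c['orientation'],float)
    M=o if o.shape==(3,3) else R.from_euler('xyz',o,degrees=True).as_matrix()
    d=M@np.array([(uv[0]-c['cx'])/f,-(uv[1]-c['cy'])/f,-1]); p=np.array(c['position'])
    return p+d*(z-p[2])/d[2]
E
python3 - <<'E'
from h import *
for n in('side','top'):
    print(cam(n)); cv2.imwrite(f'pics/{n}0.png',viewer.read_camera(n)[:,:,::-1])
    for t,z in [('pod',.036),('guard_lip',.0675),('key_left_top',.052),('key_right_top',.052),('stop_key_top',.041),('sample_cup_2',.069),('label_roll',.052),('stain_bottle_1',.1)]:
        for b in boxes_of(n,t)[:3]: print(n,t,round(b['conf'],2),np.round(b['location'],1),np.round(pix2plane(n,b['location'],z),3))
print(env.get_obs())
E
```

```text
{'fov_y': 46.19820738306107, 'cx': 248.41779181586233, 'cy': 185.44489102045972, 'position': array([ 0.61950838, -1.30076148,  0.71802712]), 'orientation': array([63.87644508,  1.094131  ,  2.83482682])}
side pod 0.74 [241.4 253.1] [ 0.539 -0.317  0.036]
side guard_lip 0.94 [226.8 242.4] [ 0.502 -0.315  0.068]
side guard_lip 0.69 [239.7 252.2] [ 0.538 -0.358  0.068]
side guard_lip 0.62 [258.  220.4] [ 0.58  -0.2    0.068]
side key_left_top 0.6 [227.2 242.8] [ 0.5   -0.293  0.052]
side sample_cup_2 0.8 [227.9 162.9] [0.457 0.207 0.069]
side stain_bottle_1 0.92 [277.5 260.2] [ 0.633 -0.436  0.1  ]
{'fov_y': 55.531371246476866, 'cx': 255.07053080347234, 'cy': 192.31779435112443, 'position': array([0.35199391, 0.00509917, 1.12213434]), 'orientation': array([ 11.15282198,  -1.38902248, -88.43685794])}
top pod 0.56 [348.9 211.8] [ 0.516 -0.301  0.036]
top guard_lip 0.95 [354.8 213.4] [ 0.507 -0.309  0.068]
top stop_key_top 0.3 [309.  187.9] [ 0.585 -0.179  0.041]
top sample_cup_2 0.8 [309.6 188.7] [ 0.576 -0.176  0.069]
top sample_cup_2 0.7 [158.6 227.2] [0.449 0.259 0.069]
top label_roll 0.68 [401.5 214.7] [ 0.51  -0.454  0.052]
top stain_bottle_1 0.74 [364.1 174. ] [ 0.619 -0.33   0.1  ]
{'time_s': 0.9, 'qpos': array([76.95525096, 18.38801153, -4.01585687, 83.10636706,  1.29476091,
       78.54082523, -3.25960298]), 'joint_velocities': array([ 0.07495027,  0.04067871,  0.14503152, -0.01402386, -0.02248578,
       -0.01097113, -0.03899634]), 'effort': array([ 5.85058369e-04, -4.91096735e+01, -4.02842732e-01, -3.12773645e+01,
       -6.37275889e-02,  3.34973470e-02, -3.23426491e-06]), 'tool_pos': array([ 0.15560488, -0.63113361,  0.22264126]), 'tool_rot': array([1.79990088e+02, 2.56185075e-03, 1.38536375e+01]), 'force': array([-0.25085252, -0.39422506, -0.03932399]), 'wrist_torque': array([-0.00516749,  0.00825452,  0.00909586]), 'grasp_force': 0.0, 'grip_width': 0.08687721132562479}
```

```bash
python3 - <<'E'
import cv2
t=cv2.imread('pics/top0.png')[130:270,270:450]; cv2.imwrite('pics/topc.png',cv2.resize(t,None,fx=4,fy=4,interpolation=2))
t=cv2.imread('pics/side0.png')[180:330,150:350]; cv2.imwrite('pics/sidec.png',cv2.resize(t,None,fx=4,fy=4,interpolation=2))
E
```

```text
(no output)
```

View pics/topc.png

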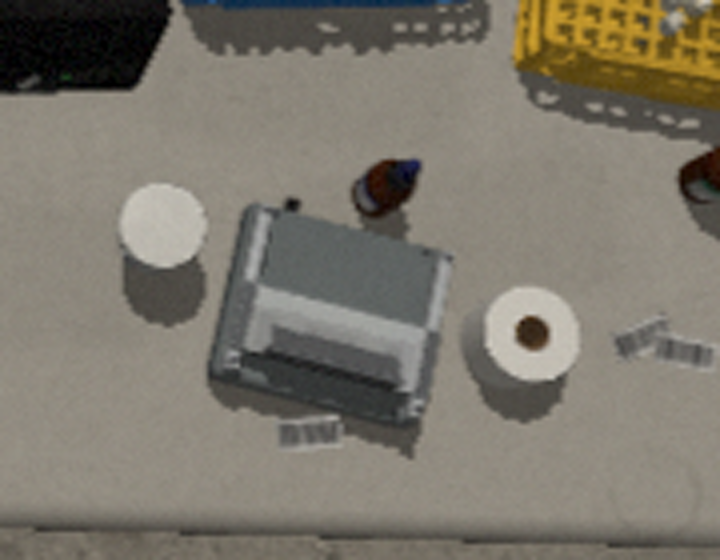

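View pics/sidec.png

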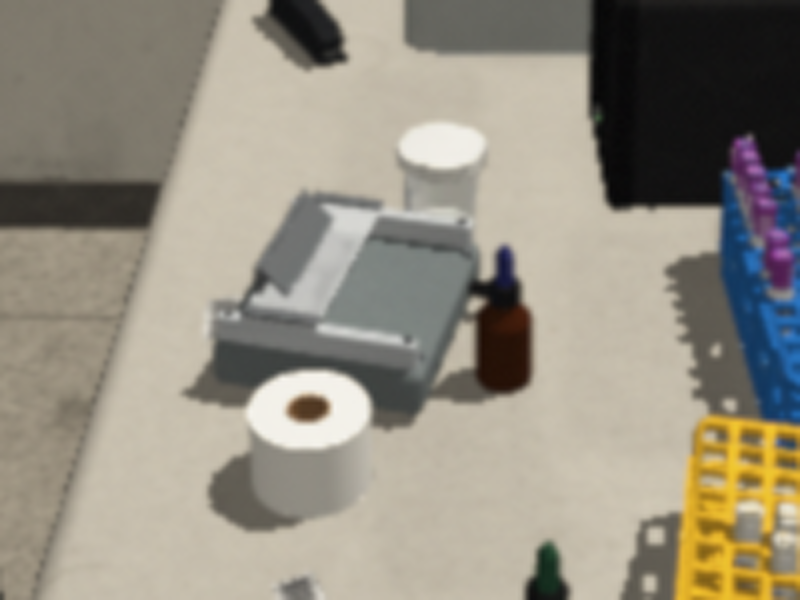

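View pics/top0.png

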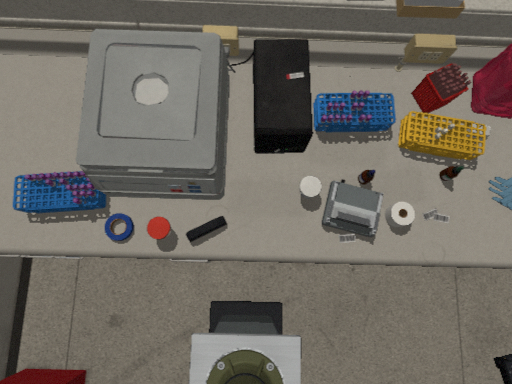

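```bash
cat >> h.py <<'E'
def proj(n,P):
    c=cam(n); f=192/np.tan(np.radians(c['fov_y'])/2)
    M=R.from_euler('xyz',c['orientation'],degrees=True).as_matrix()
    q=(np.atleast_2d(P)-c['position'])@M
    return np.c_[c['cx']+f*q[:,0]/-q[:,2], c['cy']-f*q[:,1]/-q[:,2]]
def box(x0,x1,y0,y1,z0,z1): return np.array([[x,y,z] for x in(x0,x1) for y in(y0,y1) for z in(z0,z1)])
def w(p,P): c,s=np.cos(p[2]),np.sin(p[2]); return np.c_[p[0]+c*P[:,0]-s*P[:,1],p[1]+s*P[:,0]+c*P[:,1],P[:,2]]
BX=[box(-.07,.07,-.08,.08,0,.036),box(-.07,.07,.065,.075,.036,.055),box(-.07,.07,-.075,-.065,.036,.055),box(-.055,-.005,-.075,.075,.055,.058),box(-.055,-.05,-.05,.05,.058,.078)]
def sil(n,p,S=8):
    m=np.zeros((384*S//2,512*S//2),np.uint8)  # half-res window trick avoided; draw with shift
    m=np.zeros((768,1024),np.uint8)
    for b in BX:
        h=cv2.convexHull((proj(n,w(p,b))*2+.5).astype(np.float32))
        cv2.fillConvexPoly(m,np.round(h*16).astype(np.int32),255,shift=4)
    return cv2.resize(m,(512,384),interpolation=cv2.INTER_AREA)/255.
E
python3 - <<'E'
from h import *
from scipy.optimize import minimize
ms={}
for n in('side','top'):
    viewer.read_camera(n)
    b=masks_of(n,'pod'); print(n,[(x['conf'],x['pixels'].sum()) for x in b])
    m=b[0]['pixels'].astype(float); ig=np.zeros((384,512),bool)
    for t in('label_roll','sample_cup_2','stain_bottle_1'):
        for x in masks_of(n,t):
            if x['conf']>.5: ig|=cv2.dilate(x['pixels'].astype(np.uint8),np.ones((5,5)))>0
    if n=='side': ig[265:330,205:245]=1
    ms[n]=(m,ig)
def cost(p,ns=('side','top')):
    return sum((abs(sil(n,p)-ms[n][0])*~ms[n][1]).sum() for n in ns)
best={}
for ns in (('top',),('side',),('side','top')):
    r=min((minimize(cost,[.53,-.30,y],args=(ns,),method='Nelder-Mead',options=dict(initial_simplex=np.array([.53,-.3,y])+np.array([[0,0,0],[.02,0,0],[0,.02,0],[0,0,.15]]))) for y in(-.3,-.1,.1)),key=lambda r:r.fun)
    print(ns,r.x.round(4),r.fun)
p=r.x; np.save('p.npy',p); out=[]
for n,(x,y) in(('top',(290,150)),('side',(180,205))):
    im=cv2.imread(f'pics/{n}0.png')[y:y+100,x:x+100]; im=cv2.resize(im,None,fx=4,fy=4,interpolation=2)
    for b in BX:
        q=(proj(n,w(p,b))-[x,y]+.5)*4
        for i in range(8):
            for k in(1,2,4):
                if i^k>i: cv2.line(im,*[tuple(map(int,q[j])) for j in(i,i^k)],(0,0,255),1)
    out.append(im)
cv2.imwrite('pics/ov.png',np.hstack(out))
E
```

```text
side [(0.93, np.int64(2531))]
top [(0.86, np.int64(2575))]
('top',) [ 0.5288 -0.315  -0.2535] 127.35686274509803
('side',) [ 0.5306 -0.3081 -0.1576] 178.5529411764706Traceback (most recent call last):
  File "<stdin>", line 17, in <module>
  File "<stdin>", line 17, in <genexpr>
    res = _minimize_neldermead(fun, x0, args, callback, bounds=bounds,
                               **options)
    fxr = func(xr)
    fx = function(np.copy(x), *(wrapper_args + args))
  File "<stdin>", line 14, in cost
  File "<stdin>", line 14, in <genexpr>
  File "h.py", line 24, in sil
    h=cv2.convexHull((proj(n,w(p,b))*2+.5).astype(np.float32))
                      ~~~~^^^^^^^^^^
  File "h.py", line 13, in proj
    c=cam(n); f=192/np.tan(np.radians(c['fov_y'])/2)
  File "h.py", line 5, in cam
    c=viewer.get_calibration(n); return c
ValueError: time passes only in moves, steps and waits
```

```bash
sed -i 's/^def cam(n):/import functools\n@functools.lru_cache(None)\ndef cam(n):/' h.py
cat > fit.py <<'E'
from h import *
from scipy.optimize import minimize
ms={}
for n in('side','top'):
    viewer.read_camera(n)
    b=masks_of(n,'pod')
    m=b[0]['pixels'].astype(float); ig=np.zeros((384,512),bool)
    for t in('label_roll','sample_cup_2','stain_bottle_1'):
        for x in masks_of(n,t):
            if x['conf']>.5: ig|=cv2.dilate(x['pixels'].astype(np.uint8),np.ones((5,5)))>0
    if n=='side': ig[265:330,205:245]=1
    ms[n]=(m,ig)
def cost(p,ns=('side','top')):
    return sum((abs(sil(n,p)-ms[n][0])*~ms[n][1]).sum() for n in ns)
for ns in (('side',),('side','top')):
    r=min((minimize(cost,[.53,-.31,y],args=(ns,),method='Nelder-Mead',options=dict(initial_simplex=np.array([.53,-.31,y])+np.array([[0,0,0],[.02,0,0],[0,.02,0],[0,0,.15]]))) for y in(-.3,-.15)),key=lambda r:r.fun)
    print(ns,r.x.round(4),r.fun)
p=r.x; np.save('p.npy',p); out=[]
for n,(x,y) in(('top',(290,150)),('side',(180,205))):
    im=cv2.imread(f'pics/{n}0.png')[y:y+100,x:x+100]; im=cv2.resize(im,None,fx=4,fy=4,interpolation=2)
    for b in BX:
        q=(proj(n,w(p,b))-[x,y]+.5)*4
        for i in range(8):
            for k in(1,2,4):
                if i^k>i: cv2.line(im,*[tuple(map(int,q[j])) for j in(i,i^k)],(0,0,255),1)
    out.append(im)
cv2.imwrite('pics/ov.png',np.hstack(out))
print(env.get_obs()['time_s'])
E
python3 fit.py
```

```text
('side',) [ 0.5306 -0.308  -0.1571] 164.79215686274512
('side', 'top') [ 0.5295 -0.311  -0.1771] 192.81176470588235
1.9
```

View pics/ov.png

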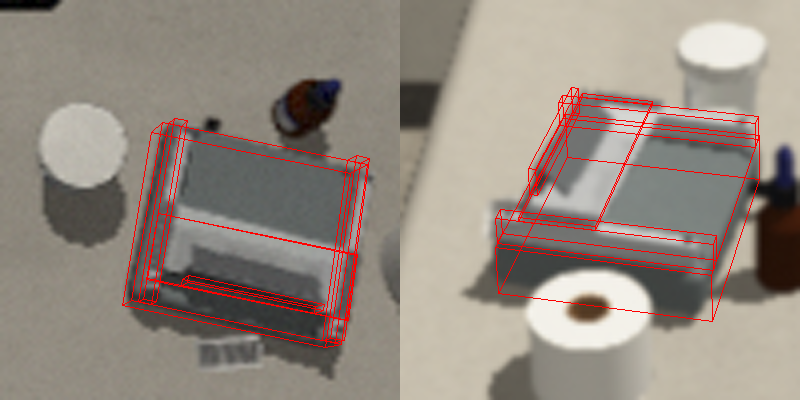

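```bash
cat > ov.py <<'E'
from h import *
import sys
def ov(p,name,imgs,wins=(('top',(318,175),65,62),('side',(195,220),80,62)),g=0):
    out=[]
    B=[b+np.array([g,0,0])*(i>2) for i,b in enumerate(BX)]
    for n,(x,y),ww,hh in wins:
        im=imgs[n][y:y+hh,x:x+ww]; S=400/ww; im=cv2.resize(im,(400,int(hh*S)),interpolation=2)
        raw=im.copy()
        for b in B:
            q=(proj(n,w(p,b))-[x,y]+.5)*S
            for i in range(8):
                for k in(1,2,4):
                    if i^k>i: cv2.line(im,*[tuple(map(int,q[j])) for j in(i,i^k)],(0,0,255),1)
        o=np.vstack([raw,im]); out.append(cv2.resize(o,(400,600)) if o.shape[0]>600 else cv2.copyMakeBorder(o,0,600-o.shape[0],0,0,cv2.BORDER_CONSTANT))
    cv2.imwrite(name,np.hstack(out))
E
python3 - <<'E'
from ov import *
ov([.529,-.314,-.235],'pics/ov2.png',{n:cv2.imread(f'pics/{n}0.png') for n in('top','side')})
E
```

```text
(no output)
```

View pics/ov2.png

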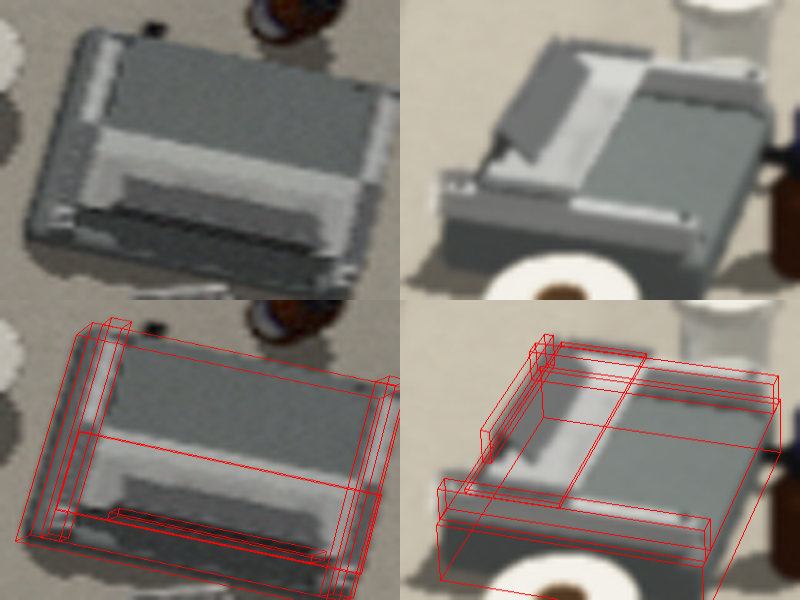

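```bash
cat >> h.py <<'E'
def row(p,px,py,z,off=0,pr=True):
    """normalised row for TCP at pod (px,py), height z, tool x along pod x"""
    o=env.get_obs(); M=R.from_euler('xyz',o['tool_rot'],degrees=True)
    t=w(p,np.array([[px,py,z]]))[0]; T=R.from_euler('xyz',[180,0,np.degrees(p[2])],degrees=True)
    s=M.inv().apply(t-o['tool_pos'])/.2; v=(M.inv()*T).as_rotvec()/1.5
    print('target',t.round(4),'shift',s.round(4),'turn',v.round(4))
E
python3 -c "
from h import *
p=[.5305,-.313,-.23]
row(p,-.1,0,.15);row(p,-.1,0,.064)"
```

```text
target [ 0.4331 -0.2902  0.15  ] shift [ 1.7554 -1.3227  0.3628] turn [1.000e-04 0.000e+00 3.146e-01]
target [ 0.4331 -0.2902  0.064 ] shift [ 1.7554 -1.3227  0.7928] turn [1.000e-04 0.000e+00 3.146e-01]
```

Call:
{"fn": "apply_moves", "kwargs": {"moves": [[0.25, -0.19, 0.03, 0, 0, 0.09, 0], [0.5, -0.38, 0.06, 0, 0, 0.18, 0], [0.72, -0.55, 0.1, 0, 0, 0.27, 0], [0.93, -0.7, 0.15, 0, 0, 0.3146, 0], [0.93, -0.7, 0.15, 0, 0, 0.3146, 0], [0.93, -0.7, 0.15, 0, 0, 0.3146, 0], [0.93, -0.7, 0.15, 0, 0, 0.3146, 0]]}}

```text
time_s: 2.6
tool_pos: [0.3032, -0.4502, 0.1928]
tool_rot: [180.0, 0.0, -13.1]
force: [-0.8, -1.1, -0.2]
grip_width: 0.0389
grasp_force: 0.0
```

```bash
python3 -c "
from h import *
p=[.5305,-.313,-.23]
row(p,-.1,0,.12);row(p,-.1,0,.066)
print(env.get_obs()['grip_width'],env.get_obs()['time_s'])"
```

```text
target [ 0.4331 -0.2902  0.12  ] shift [ 0.4523 -0.9265  0.3632] turn [0.0006 0.     0.0015]
target [ 0.4331 -0.2902  0.066 ] shift [ 0.4523 -0.9268  0.6332] turn [0.0006 0.     0.0015]
0.03894331181945279 2.6
```

Call:
{"fn": "apply_moves", "kwargs": {"moves": [[0.11, -0.23, 0.05, 0, 0, 0, 0], [0.22, -0.46, 0.15, 0, 0, 0, 0], [0.33, -0.69, 0.3, 0, 0, 0, 0], [0.45, -0.925, 0.36, 0, 0, 0, 0], [0.45, -0.925, 0.5, 0, 0, 0, 0], [0.45, -0.925, 0.633, 0, 0, 0, 0], [0.45, -0.925, 0.633, 0, 0, 0, 0], [0.45, -0.925, 0.633, 0, 0, 0, 0], [0.45, -0.925, 0.633, 0, 0, 0, 0], [0.45, -0.925, 0.633, 0, 0, 0, 0]]}}

```text
time_s: 3.6
tool_pos: [0.4331, -0.2928, 0.0677]
tool_rot: [179.9, -0.2, -13.3]
force: [0.2, 0.5, 0.2]
grip_width: 0.0006
grasp_force: 0.0
```

```bash
python3 -c "
from ov import *
p=[.5305,-.313,-.23]
row(p,-.1,0,.066);row(p,-.003,0,.066)
ov(p,'pics/ov3.png',{n:viewer.read_camera(n)[:,:,::-1] for n in('top','side')},wins=(('top',(312,170),75,70),('side',(195,210),80,75)))
print(env.get_obs()['grip_width'],env.get_obs()['time_s'])"
```

```text
target [ 0.4331 -0.2902  0.066 ] shift [-0.0027 -0.0126  0.0084] turn [ 0.001  -0.0018 -0.0014]
target [ 0.5276 -0.3123  0.066 ] shift [ 0.4823 -0.0136  0.0097] turn [ 0.001  -0.0018 -0.0014]
0.000321046586929838 3.7
```

View pics/ov3.png

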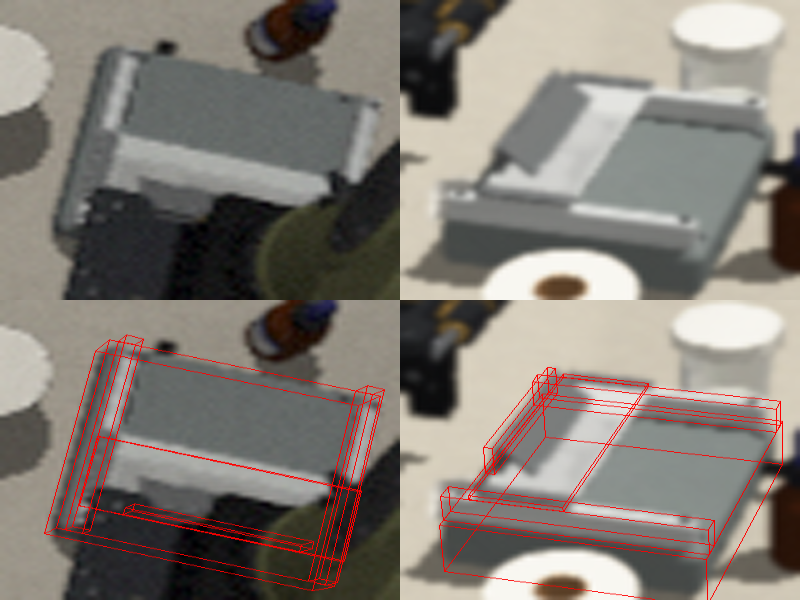

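Call:
{"fn": "apply_moves", "kwargs": {"moves": [[0.06, -0.012, 0.005, 0, 0, 0, 0], [0.12, -0.012, 0.005, 0, 0, 0, 0], [0.18, -0.012, 0.005, 0, 0, 0, 0], [0.23, -0.012, 0.005, 0, 0, 0, 0], [0.28, -0.012, 0.005, 0, 0, 0, 0], [0.33, -0.012, 0.005, 0, 0, 0, 0], [0.38, -0.012, 0.005, 0, 0, 0, 0], [0.42, -0.012, 0.005, 0, 0, 0, 0], [0.45, -0.012, 0.005, 0, 0, 0, 0], [0.47, -0.012, 0.005, 0, 0, 0, 0], [0.485, -0.012, 0.005, 0, 0, 0, 0], [0.485, -0.012, 0.005, 0, 0, 0, 0]]}}

```text
time_s: 4.9
tool_pos: [0.5238, -0.3099, 0.0645]
tool_rot: [-180.0, 0.5, -13.2]
force: [-11.1, 4.0, 6.5]
grip_width: 0.0004
grasp_force: 5.8
```

Call:
{"fn": "apply_moves", "kwargs": {"moves": [[-0.1, 0, 0, 0, 0, 0, 0], [-0.15, 0, -0.15, 0, 0, 0, 0], [-0.25, 0.15, -0.35, 0, 0, 0, 0], [-0.4, 0.35, -0.5, 0, 0, 0, 0.5], [-0.55, 0.55, -0.63, 0, 0, 0, 0.5], [-0.7, 0.75, -0.63, 0, 0, 0, 0.5], [-0.775, 0.95, -0.63, 0, 0, 0, 0.5], [-0.775, 0.95, -0.63, 0, 0, 0, 0.5]]}}

```text
time_s: 5.7
tool_pos: [0.3275, -0.4672, 0.1923]
tool_rot: [179.7, -0.0, -13.8]
force: [-0.1, -0.3, -0.8]
grip_width: 0.0326
grasp_force: 0.0
```

```bash
python3 - <<'E'
from ov import *
p=[.5305,-.313,-.23]
im={n:viewer.read_camera(n)[:,:,::-1] for n in('top','side')}
for n in im:
    cv2.imwrite(f'pics/{n}1.png',im[n])
    for t,z in [('guard_lip',.0675),('key_left_top',.052),('key_right_top',.052),('stop_key_top',.041)]:
        for b in boxes_of(n,t)[:3]:
            q=pix2plane(n,b['location'],z); d=q[:2]-p[:2]; c,s=np.cos(p[2]),np.sin(p[2])
            print(n,t,round(b['conf'],2),np.round(b['location'],1),np.round(q,4),'pod',np.round([c*d[0]+s*d[1],-s*d[0]+c*d[1]],4))
ov(p,'pics/ov4.png',im,wins=(('top',(312,170),75,70),('side',(195,210),80,75)),g=.06)
o=env.get_obs();print(o['tool_pos'],o['grip_width'],o['time_s'])
E
```

```text
top guard_lip 0.94 [359.3 195. ] [ 0.5624 -0.324   0.0675] pod [ 0.0336 -0.0034]
top key_left_top 0.53 [342.  214.6] [ 0.5044 -0.2753  0.052 ] pod [-0.034   0.0307]
top key_right_top 0.69 [350.1 209. ] [ 0.522 -0.3    0.052] pod [-0.0112  0.0107]
top key_right_top 0.37 [362.4 221.4] [ 0.486  -0.3358  0.052 ] pod [-0.0382 -0.0324]
side guard_lip 0.8 [246.  247.3] [ 0.5531 -0.3362  0.0675] pod [ 0.0273 -0.0174]
side guard_lip 0.63 [228.2 163.4] [0.4585 0.2057 0.0675] pod [-0.1884  0.4886]
side key_left_top 0.6 [226.7 161.5] [0.4473 0.2597 0.052 ] pod [-0.2115  0.5386]
[ 0.33429911 -0.45959728  0.19091081] 0.043428456224736504 6.2
```

View pics/ov4.png

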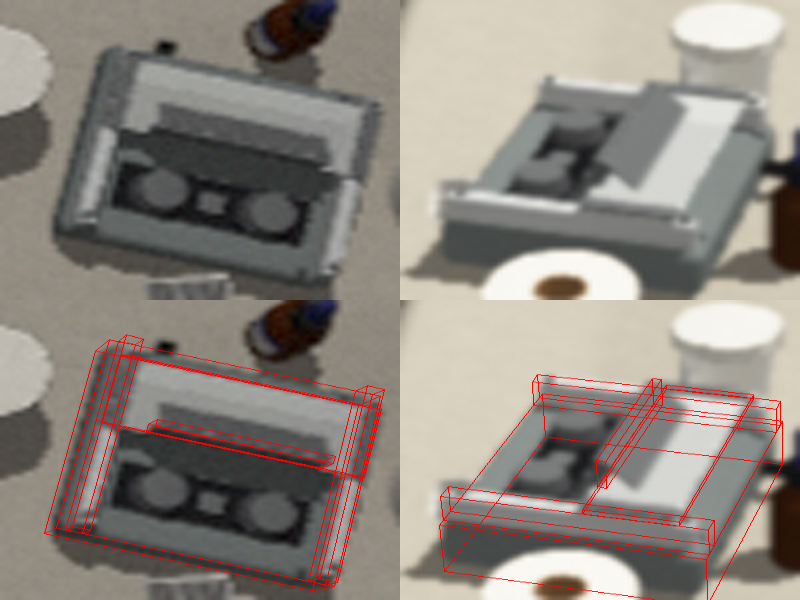

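```bash
python3 - <<'E'
import cv2,numpy as np
a=cv2.imread('pics/top1.png')[204:229,330:372]; b=cv2.imread('pics/side1.png')[222:252,212:242]
A=cv2.resize(a,None,fx=10,fy=10,interpolation=cv2.INTER_CUBIC); B=cv2.resize(b,None,fx=10,fy=10,interpolation=cv2.INTER_CUBIC)
A=cv2.copyMakeBorder(A,0,50,0,0,cv2.BORDER_CONSTANT)
o=np.hstack([A,B]); o=np.clip(o.astype(float)*1.8,0,255).astype(np.uint8)
for i in range(0,o.shape[1],50): cv2.putText(o,'|',(i-3,8),0,.3,(0,0,255))
for i in range(0,300,50): cv2.putText(o,'-',(0,i+3),0,.4,(0,0,255))
cv2.imwrite('pics/k.png',o)
E
```

```text
(no output)
```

View pics/k.png

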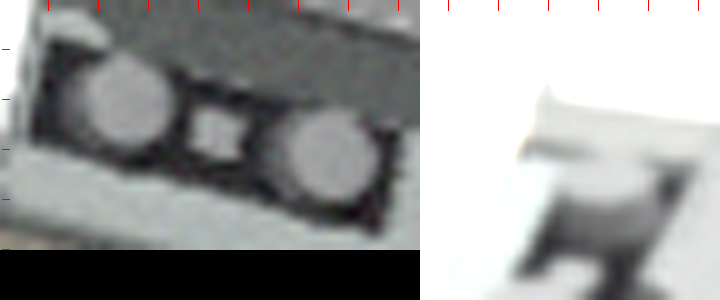

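```bash
python3 - <<'E'
from h import *
L=pix2plane('top',(342.5,213.5),.052);Rr=pix2plane('top',(362.8,218.9),.052);S=pix2plane('top',(351.3,216.7),.041)
print(L,Rr,S,'side L',pix2plane('side',(230.2,239.5),.052))
d=L-Rr; yaw=np.arctan2(-d[0],d[1]); m=(L+Rr)/2
print('sep',np.linalg.norm(d),'yaw',yaw, 'mid',m, 'side proj of L,R',proj('side',[L,Rr]))
c,s=np.cos(yaw),np.sin(yaw)
for P in (L,Rr,S): e=(P-S)[:2]; print('rel stop, pod axes',c*e[0]+s*e[1],-s*e[0]+c*e[1])
for a in (S,m): print('pod origin',a[:2]+.03*np.array([c,s]))
E
```

```text
[ 0.50779062 -0.27690875  0.052     ] [ 0.49346533 -0.33724672  0.052     ] [ 0.50051359 -0.3061932   0.041     ] side L [ 0.50674147 -0.27671402  0.052     ]
sep 0.06201519386742339 yaw -0.23310172642301213 mid [ 0.50062798 -0.30707774  0.052     ] side proj of L,R [[230.58057976 239.54376278]
 [223.07397774 252.28369044]]
rel stop, pod axes 0.00031561398304096825 0.030173407476149848
rel stop, pod axes 0.00031561398304096825 -0.03184178639127355
rel stop, pod axes 0.0 0.0
pod origin [ 0.52970223 -0.3131231 ]
pod origin [ 0.52981661 -0.31400763]
```

```bash
python3 - <<'E'
from h import *
p=[.5296,-.3136,-.233]
row(p,-.03,0,.12);row(p,-.03,0,.07)
E
```

```text
target [ 0.5004 -0.3067  0.12  ] shift [ 0.6363 -0.9325  0.3547] turn [-0.0001 -0.0001  0.0034]
target [ 0.5004 -0.3067  0.07  ] shift [ 0.6363 -0.9324  0.6047] turn [-0.0001 -0.0001  0.0034]
```

Call:
{"fn": "apply_moves", "kwargs": {"moves": [[0.15, -0.2, 0, 0, 0, 0.003, 0.54], [0.3, -0.4, 0.05, 0, 0, 0.003, 0.54], [0.42, -0.6, 0.1, 0, 0, 0.003, 0.54], [0.54, -0.8, 0.2, 0, 0, 0.003, 0.54], [0.636, -0.932, 0.35, 0, 0, 0.003, 0.54], [0.636, -0.932, 0.45, 0, 0, 0.003, 0.54], [0.636, -0.932, 0.55, 0, 0, 0.003, 0.54], [0.636, -0.932, 0.6, 0, 0, 0.003, 0.54], [0.636, -0.932, 0.6, 0, 0, 0.003, 0.54], [0.636, -0.932, 0.6, 0, 0, 0.003, 0.54], [0.636, -0.932, 0.6, 0, 0, 0.003, 0.54], [0.636, -0.932, 0.6, 0, 0, 0.003, 0.54]]}}

```text
time_s: 7.4
tool_pos: [0.5002, -0.3086, 0.0722]
tool_rot: [179.9, -0.1, -13.5]
force: [0.6, 1.0, 0.3]
grip_width: 0.0469
grasp_force: 0.0
```

```bash
python3 - <<'E'
from h import *
p=[.5296,-.3136,-.233]
row(p,-.03,0,.07);row(p,-.03,0,.038)
o=env.get_obs();print(o['tool_pos'],o['tool_rot'],o['grip_width'],o['force'])
a=viewer.read_camera('top')[190:240,320:380,::-1];b=viewer.read_camera('side')[205:265,195:267,::-1]
cv2.imwrite('pics/pre.png',np.hstack([cv2.resize(a,(400,333),interpolation=2),cv2.resize(b,(400,333),interpolation=2)]))
E
```

```text
target [ 0.5004 -0.3067  0.07  ] shift [-0.0012 -0.0097  0.0109] turn [ 0.0006 -0.0013 -0.0013]
target [ 0.5004 -0.3067  0.038 ] shift [-0.0015 -0.0098  0.1709] turn [ 0.0006 -0.0013 -0.0013]
[ 0.50019908 -0.30860551  0.07218237] [ 1.79949564e+02 -1.10340307e-01 -1.34634246e+01] 0.04691978835813978 [0.59634573 0.9893949  0.26424879]
```

View pics/pre.png

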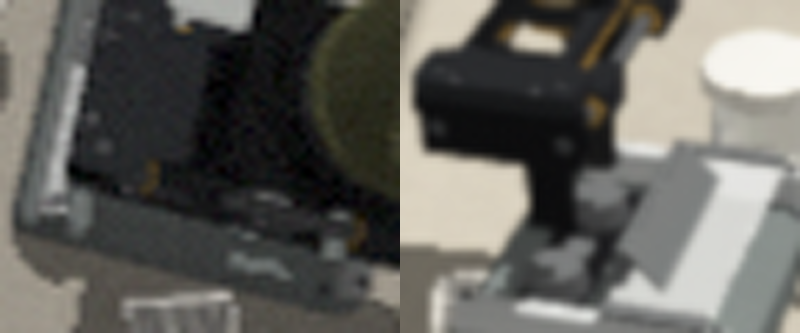

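```bash
python3 - <<'E'
from h import *
p=[.5296,-.3136,-.233]
o=env.get_obs(); M=R.from_euler('xyz',o['tool_rot'],degrees=True)
for nm,P in (('fingers R,L x-/x+ corners',o['tool_pos']+M.apply([[sx*.0095,sy*.031,0] for sy in(1,-1) for sx in(-1,1)])),('keys R,L',w(p,np.array([[-.03,-.031,.052],[-.03,.031,.052]])))):
    print(nm,((proj('side',P)-[195,205]+.5)*5.556+[400,0]).round())
a=viewer.read_camera('side')[225:257,210:240,::-1]
cv2.imwrite('pics/pre2.png',np.clip(cv2.resize(a,None,fx=18,fy=18,interpolation=2)*2.5,0,255))
print(((proj('side',o['tool_pos']+M.apply([[sx*.0095,sy*.031,0] for sy in(1,-1) for sx in(-1,1)]))-[210,225]+.5)*18).round())
E
```

```text
fingers R,L x-/x+ corners [[536. 228.]
 [575. 234.]
 [579. 159.]
 [616. 164.]]
keys R,L [[558. 265.]
 [600. 194.]]
[[169. 380.]
 [295. 399.]
 [309. 155.]
 [430. 172.]][ WARN:0@1.570] global loadsave.cpp:1063 imwrite_ Unsupported depth image for selected encoder is fallbacked to CV_8U.
```

View pics/pre2.png

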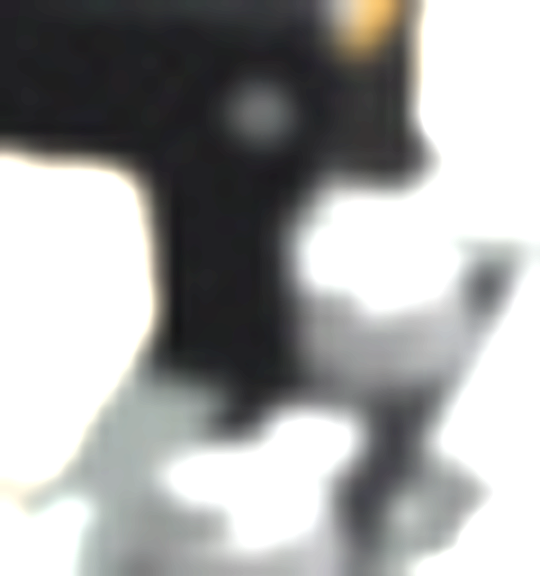

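Call:
{"fn": "apply_moves", "kwargs": {"moves": [[0, -0.008, 0.05, 0, 0, 0, 0.54], [0, -0.008, 0.09, 0, 0, 0, 0.54], [0, -0.008, 0.11, 0, 0, 0, 0.54], [0, -0.008, 0.13, 0, 0, 0, 0.54], [0, -0.008, 0.15, 0, 0, 0, 0.54], [0, -0.008, 0.17, 0, 0, 0, 0.54], [0, -0.008, 0.17, 0, 0, 0, 0.54]]}}

```text
time_s: 8.25
tool_pos: [0.5001, -0.3062, 0.0439]
tool_rot: [179.9, 0.1, -13.4]
force: [-17.3, 10.2, 45.1]
grip_width: 0.0467
grasp_force: 23.1
```

Call:
{"fn": "apply_moves", "kwargs": {"moves": [[0, 0, -0.01, 0, 0, 0, 0.54], [0, 0, -0.01, 0, 0, 0, 0.54], [0, 0, -0.01, 0, 0, 0, 0.54], [0, 0, -0.01, 0, 0, 0, 0.54], [0, 0, -0.01, 0, 0, 0, 0.54]]}}

```text
time_s: 8.75
tool_pos: [0.5, -0.3062, 0.0441]
tool_rot: [179.9, 0.1, -13.4]
force: [-12.3, 6.3, 35.7]
grip_width: 0.0469
grasp_force: 17.2
```

Call:
{"fn": "apply_moves", "kwargs": {"moves": [[0, 0, 0, 0, 0, 0, 0.54], [0, 0, 0, 0, 0, 0, 0.54], [0, 0, 0, 0, 0, 0, 0.54], [0, 0, 0, 0, 0, 0, 0.54], [0, 0, 0, 0, 0, 0, 0.54], [0, 0, 0, 0, 0, 0, 0.54], [0, 0, 0, 0, 0, 0, 0.54], [0, 0, 0, 0, 0, 0, 0.54], [0, 0, 0, 0, 0, 0, 0.54], [0, 0, 0, 0, 0, 0, 0.54], [0, 0, 0, 0, 0, 0, 0.54], [0, 0, 0, 0, 0, 0, 0.54], [0, 0, 0, 0, 0, 0, 0.54], [0, 0, 0, 0, 0, 0, 0.54], [0, 0, 0, 0, 0, 0, 0.54], [0, 0, 0, 0, 0, 0, 0.54], [0, 0, 0, 0, 0, 0, 0.54], [0, 0, 0, 0, 0, 0, 0.54], [0, 0, 0, 0, 0, 0, 0.54], [0, 0, 0, 0, 0, 0, 0.54]]}}

```text
time_s: 10.75
tool_pos: [0.5001, -0.3061, 0.0441]
tool_rot: [179.9, 0.1, -13.4]
force: [-12.7, 7.9, 33.6]
grip_width: 0.0468
grasp_force: 17.2
```

Call:
{"fn": "apply_moves", "kwargs": {"moves": [[0, 0, 0, 0, 0, 0, 0.54], [0, 0, 0, 0, 0, 0, 0.54], [0, 0, 0, 0, 0, 0, 0.54], [0, 0, 0, 0, 0, 0, 0.54], [0, 0, 0, 0, 0, 0, 0.54], [0, 0, 0, 0, 0, 0, 0.54], [0, 0, 0, 0, 0, 0, 0.54], [0, 0, -0.05, 0, 0, 0, 0.54], [0, 0, -0.12, 0, 0, 0, 0.54], [0, 0, -0.25, 0, 0, 0, 0.54], [0, 0, -0.4, 0, 0, 0, 0.54], [-0.1, 0, -0.6, 0, 0, 0, 0.54], [-0.3, 0.2, -0.7, 0, 0, 0, 0.54], [-0.5, 0.4, -0.7, 0, 0, 0, 0.54], [-0.7, 0.6, -0.7, 0, 0, 0, 0.54], [-0.8, 0.8, -0.7, 0, 0, 0, 0.54], [-0.8, 0.9, -0.7, 0, 0, 0, 0.54], [-0.8, 0.9, -0.7, 0, 0, 0, 0.54]]}}

```text
time_s: 12.55
tool_pos: [0.2973, -0.449, 0.1786]
tool_rot: [179.9, 0.1, -14.0]
force: [-0.4, -0.7, 0.3]
grip_width: 0.0471
grasp_force: 0.0
```

```bash
python3 - <<'E'
from h import *
o=env.get_obs();print(o['tool_pos'],o['time_s'],o['force'])
for n in('top','side'):
    im=viewer.read_camera(n)[:,:,::-1].astype(float); ref=cv2.imread(f'pics/{n}1.png').astype(float)
    sl=(slice(185,232),slice(322,385)) if n=='top' else (slice(220,270),slice(195,270))
    d=abs(im-ref).max(2)[sl]; print(n,d.mean(),np.percentile(d,99),(d>40).sum())
E
```

```text
[ 0.29733196 -0.44904264  0.17855249] 12.55 [-0.43462418 -0.67460848  0.32049601]
top 3.0192502532928063 8.0 0
side 0.9626666666666667 2.0 0
```

```bash
python3 -c "
from h import *
print(env.sign_off())"
```

```text
the job is handed in; nothing more can be done
None
```

The job is handed in, but the sign-off returned no verdict: the guard was pushed back until the arm met its stop, both round keys were held at the bottom together for about 3.2 s, and in the final pictures the pod looks exactly as it did just before the press, with the guard back and the keys up.

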